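Shut the pin tube and index the inspection-mirror carriage

TASK

First press shut the one open flip cap in the blue tube rack. Then slide the carriage with the red inspection mirror from its start away along its bed, by its yellow handle, until its sprung index pin drops into the hidden notch, and leave it there, without running it on to the far end block and without disturbing the other things.

Things in the scene. Friction and masses are not known exactly. Their poses are not given: they have to be found in the camera images.
- bed: aluminium slide bed, fixed, 340 mm long (its y axis), 100 mm wide, 40 mm high, a grey end block 52 mm high at each end; origin under its centre. The carriage starts near the -y end and slides to +y. A dark slot runs along the top; the notch lies unseen inside the bed
- carriage (a joint): carriage position along the bed, m: 0 at the start end block (-y), 0.200 at the far one (+y); starts at 0 to 0.03. Dark plate 110 mm across, 100 mm along the bed, top 64 mm above the table; yellow handle on its -x side, red mirror to 128 mm above the table on its +x side. Sliding takes about 5 N; the notch lies between 0.08 and 0.165; some 14 N more is felt before the pin is forced out of it
- handle (a point): centre of the top face of the yellow handle block: 24 mm along the bed (y), 40 mm across it (x), top 109 mm above the table and 45 mm above the carriage plate; it moves with the carriage; clear at both ends along the bed
- index_pin (a joint): drop of the sprung index pin (orange head, 18 mm across, on the carriage plate), m: about 0.001 while it rides along the bed, about 0.0045 when it has dropped in the notch
- cap_a_hinge (a point): hinge of the open cap, fixed, at the rim of its tan tube (36 mm across, 90 mm tall), 92 mm above the table; the tube axis lies 21 mm from here along this point's -x; the hinge line is its y. The tube stands in any of the three places, 75 mm apart, of a fixed blue rack block (70 x 230 x 30 mm high)
- cap_a (a joint): opening of that cap, rad: 0 shut (flat on the tube), 1.57 upright, 2.1 leaning back over the hinge. Black disc 42 mm across, 8 mm thick (top 100 mm above the table when shut) with a tab to 52 mm from the hinge; stiff hinge, stays where left, 2 to 3 N moves it
- cap_b (a joint): opening of the cap of another tube, shut at 0
- cap_c (a joint): opening of the cap of the third tube, shut at 0
- dzus: grey zinc quarter-turn (dzus) fastener standing on its 48 mm flange, 62 mm tall; loose bystander, to be left alone
- shear_pin_1: steel shear pin, 95 mm long, lying; loose bystander, to be left alone
- shear_pin_2: second steel shear pin, 95 mm long, lying; loose bystander, to be left alone
- spacer: bronze ring spacer, 56 mm across, 45 mm tall; loose bystander, to be left alone
- oil_can: small round can, 56 mm across, 110 mm tall; loose bystander, to be left alone
- screwdriver: screwdriver, lying; loose bystander, to be left alone

How it is judged:
By the outcome, as a careful person would: the job done as asked, in the order asked, and still so for the second after the job is handed in, with the robot touching nothing.
It also fails if it takes over 48 s, if anything falls off the work surface, if the arm or the gripper's body presses on something with over 40 N, if the wrist force passes 120 N, or if a joint passes its speed limit or range.

ROBOT

A 6-joint arm with a two-finger parallel gripper is mounted at the origin on the work surface. World frame = base frame: x ahead of the robot, y to its left, z up, the work surface at z = 0. Lengths are in m, angles in rad, forces in N, time in s.
With the tool pointing down it reaches from about 0.25 to 0.85 m from the base axis. Payload 12.5 kg.
Tool frame: the origin (TCP) lies on the centre line of the jaws, within the pads' length; the fingertips stand 22 mm ahead of it and the grasp point (between the pads) lies 3 mm ahead of it; z points along the fingers, y is the line along which they close (so a half turn about z gives the same grasp; the last joint's range is limited). The gripper opens to 93 mm and grips with 3 to 60 N. Pads are 15 mm wide; open, the fingers measure 128 mm over their backs; the gripper's body (75 mm by 188 mm) begins 65 mm behind the grasp point.
Start: joints at [-1.234, 0.351, 1.652, -0, 1.139, -0.085], TCP at [0.225, -0.502, 0.241] pointing down, gripper open.
Joint ranges: [-2.75, 2.75], [-0.79, 2.1], [0.01, 2.65], [-1.57, 4.71], [0.07, 3.14], [-2.87, 2.87]. Speed limits (rad/s): [2.22, 2.22, 2.79, 3.14, 3.14, 3.14].

INTERFACE

Orientations are given as a unit quaternion [x, y, z, w].
In Python, from rig import readout, viewer, ticket gives the robot as it stands.
- The arm moves only by the tool apply_moves, never from a script. Its argument "deltas" is a list of rows, each an object of numbers: "x", "y", "z": the shift along the world's x, y, z in cm; "spin": the turn about the world's z in degrees. A call has 1 to 20 rows; each row is the pose to reach, as a shift and turn from the pose commanded when the call began; what a row does not reach only later rows make up. A row lasts 1/10 s, in which the tool goes at most 50 mm and 8.59 degrees, less where a joint would pass 70% of its speed; a pose out of reach is approached as far as the arm can. A call with a gripper value outside its range is refused whole. "fingers" is the closure, from 0 (fully open) to 1 (shut), set as the call begins (left out, the last holds). The fingers move at their own pace and stop on an object; "grip_force" is the grip in N (left out, the last holds). Time passes only in rows, so rows that repeat a pose let the fingers close. It gives the time, the measured TCP pose, the force, the opening and the grip force at its end, in the units of the state.
- readout.read_state(): the state, without advancing time (a new reading comes with each control period).
- viewer.read_camera(name): name is "side" or "top"; returns (picture, depth): 480x640x3 uint8, blue, green, red; 480x640 float32, m along the optical axis (not along the pixel's ray), 0 where there is no reading.
- viewer.calibration(name): a dict with "intrinsics" (3x3 intrinsics, pixels), "dist_coeffs" ([k1, k2, p1, p2, k3] as OpenCV has them; the pictures are not rectified), "rvec" (rotation vector, rad) and "tvec" (3), from world to camera coordinates, as OpenCV has them. Camera axes: x right, y down, z forward; pixel columns grow to the right and rows downward; lengths in m; the calibration is good to about 2 mm. A picture is of the moment at which its call begins. calibration takes no time and is no camera call.
- ticket.close_job(): hands the job in; it is judged then, once.
The state is a dict: "clock": time; "joint_positions": joint angles; "joint_vel": joint speeds; "joint_torque": joint torques, N m; "eef_pos": TCP position; "tool_rot": TCP orientation; "force": force on the tool from outside, world axes, zero at the start; "torque": the same for the moment, N m; "finger_gap": opening from 0.0 (shut) to 1.0 (fully open); "gripper_force": force on a finger pad.
Only numpy, scipy, OpenCV 4.12 (cv2) and the standard library are available. Lean on these libraries where they do the work, as an engineer would, in place of code of your own. Each camera call takes 0.05 s, during which the arm holds its last target. There are 200 camera calls.

## Working session

There is one attempt and no reset: what is moved stays moved. The work goes in short steps, Python scripts to look and compute and a tool call to move; the robot and the scene stay as the last step left them, time stands still between calls to the robot, and variables do not carry over. Pictures are saved under pics/ and viewed, at most 10 in all, crops included, and the job is handed in when it is done.

Besides the shell and the picture viewer there is one more tool, called after "Emit:" by a JSON object that holds its "name" and its "arguments", one argument or row to a line. apply_moves: Moves the arm, as the interface text tells. Its arguments: {"type":"object","properties":{"deltas":{"type":"array"},"fingers":{"type":"number"},"grip_force":{"type":"number"}},"required":["deltas"]}

```bash
mkdir -p pics; cat > h.py <<'E'
import numpy as np, cv2
from rig import readout, viewer, ticket
def cam(n):
    im,d=viewer.read_camera(n); np.savez('/tmp/'+n,im=im,d=d); return im,d
def pts(n,uv=None):
    """world xyz map (480,640,3) from saved frame"""
    f=np.load('/tmp/'+n+'.npz'); c=viewer.calibration(n); K=np.array(c['intrinsics'],float)
    v,u=np.mgrid[:480,:640]; p=np.stack([u,v],-1).reshape(-1,1,2).astype(np.float64)
    q=cv2.undistortPoints(p,K,np.array(c['dist_coeffs'],float)).reshape(480,640,2)
    d=f['d'][...,None]; P=np.concatenate([q*d,d],-1)
    R=cv2.Rodrigues(np.array(c['rvec'],float))[0]; t=np.array(c['tvec'],float).ravel()
    W=(P-t)@R; W[f['d']==0]=np.nan
    return f['im'],W
E
python3 - <<'E'
from h import *
for n in('top','side'):
    im,d=cam(n); cv2.imwrite(f'pics/{n}0.png',im)
s=readout.read_state(); print(s['clock'],s['eef_pos'],s['tool_rot'],s['force'])
E
```

```text
0.1 [ 0.22508379 -0.50151565  0.24016444] [ 9.77848736e-01  2.09312162e-01 -5.98156480e-05 -5.15143394e-04] [-0.33382725 -0.79027349  0.20363787]
```

View pics/top0.png

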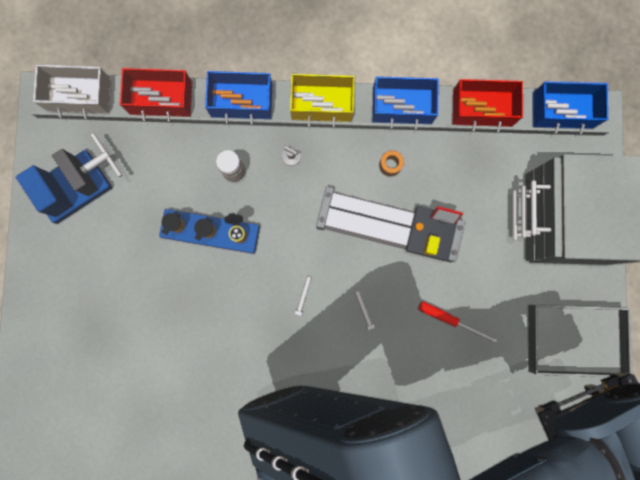

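View pics/side0.png

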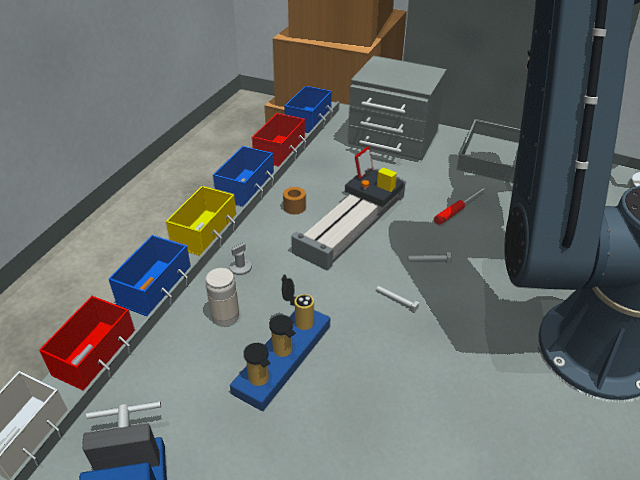

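The top view shows the open tube at about (237,232) with its cap leaning up-image at (234,218). The bed runs from (325,208) to (455,240), the yellow handle is at (433,244), and the carriage is at the right end. The side view agrees with this. Next I'll measure these points.

```bash
python3 - <<'E'
from h import *
np.set_printoptions(precision=4,suppress=True)
for n in('top','side'):
    im,W=pts(n); hsv=cv2.cvtColor(im,cv2.COLOR_BGR2HSV); X,Y,Z=W[...,0],W[...,1],W[...,2]
    H,S,V=hsv[...,0],hsv[...,1],hsv[...,2]
    def rep(name,m):
        p=W[m]; print(n,name,m.sum(), 'med',np.median(p,0),'min',np.percentile(p,3,0),'max',np.percentile(p,97,0)) if m.sum()>3 else print(n,name,m.sum())
    u0,v0,u1,v1=(410,225,450,260) if n=='top' else (370,160,405,200)
    B=np.zeros(H.shape,bool);B[v0:v1,u0:u1]=1
    m=B&(abs(H-30)<6)&(S>150)&(Z>.100)&(Z<.116); rep('handle top',m)
    if m.sum()>10: print(cv2.minAreaRect((W[m][:,:2]*1000).astype(np.float32)))
    # bed light rail top
    u0,v0,u1,v1=(310,180,420,250) if n=='top' else (285,180,390,270)
    B[:]=0;B[v0:v1,u0:u1]=1
    m=B&(Z>.034)&(Z<.046)&(S<60)&(V>150); rep('rail',m); r=cv2.minAreaRect((W[m][:,:2]*1000).astype(np.float32)); print(r)
    # rack
    u0,v0,u1,v1=(155,200,265,256) if n=='top' else (228,260,335,412)
    B[:]=0;B[v0:v1,u0:u1]=1
    m=B&(abs(H-110)<12)&(S>120)&(Z>.024)&(Z<.036); rep('rack',m); print(cv2.minAreaRect((W[m][:,:2]*1000).astype(np.float32)))
    m=B&(Z>.094)&(Z<.104)&(V<70); 
    k,l,st,c=cv2.connectedComponentsWithStats(m.astype(np.uint8))
    for i in range(1,k):
        if st[i,4]>15: rep('disc%s'%c[i],l==i); print(cv2.minEnclosingCircle((W[l==i][:,:2]*1000).astype(np.float32)))
    m=B&(Z>.105)&(Z<.17); rep('opencap',m)
    m=B&(Z>.084)&(Z<.096)&(V>90); rep('rim',m); 
    if m.sum()>5: print(cv2.minEnclosingCircle((W[m][:,:2]*1000).astype(np.float32)))
    m=(Z>.11)&(Z<.135)&((H<8)|(H>172))&(S>130)&(X>.3)&(Y<.1)&(X<.8)&(Y>-.4)&(X<.7); rep('mirror',m)
    im2=im[180:265,150:470] if n=='top' else im[140:420,220:420]
    cv2.imwrite(f'pics/c_{n}.png',cv2.resize(im2,None,fx=2.5 if n=='top' else 2,fy=2.5 if n=='top' else 2,interpolation=2))
E
```

```text
top handle top 131 med [ 0.5353 -0.2606  0.1089] min [ 0.5192 -0.2712  0.1044] max [ 0.5531 -0.2505  0.1141]
((537.285888671875, -260.46807861328125), (19.10999298095703, 37.20050048828125), 77.64046478271484)
top rail 2521 med [ 0.5992 -0.121   0.0407] min [ 0.5528 -0.2125  0.0357] max [ 0.647  -0.0287  0.0451]
((601.8468017578125, -113.82013702392578), (213.5249786376953, 80.90691375732422), 77.6243896484375)
top rack 23 med [0.557  0.2652 0.0299] min [0.5277 0.1486 0.0259] max [0.5949 0.3348 0.0348]
((561.0608520507812, 248.08963012695312), (205.8050994873047, 66.729248046875), 84.18396759033203)
top disc[170.8153 222.2477] 222 med [0.5698 0.3334 0.1002] min [0.5506 0.3157 0.0957] max [0.5877 0.3485 0.1034]
((567.3129272460938, 333.6076965332031), 24.226593017578125)
top disc[203.184  228.1179] 212 med [0.5586 0.2594 0.1001] min [0.5402 0.2426 0.0956] max [0.5771 0.2747 0.1035]
((556.8701782226562, 260.260498046875), 24.354185104370117)
top disc[234.35 222.1 ] 20 med [0.5741 0.1892 0.0987] min [0.5724 0.1783 0.0949] max [0.577  0.2025 0.1035]
((575.5582885742188, 190.2551574707031
[... 1166 characters left out ...]
sc[281.6077 325.1864] 413 med [0.5593 0.2635 0.1   ] min [0.5364 0.2433 0.0958] max [0.5798 0.2793 0.1026]
((557.1866455078125, 261.7843017578125), 26.963706970214844)
side disc[256.3742 353.9869] 457 med [0.5706 0.3376 0.0996] min [0.548  0.3167 0.0957] max [0.59   0.3533 0.1023]
((567.798583984375, 335.34906005859375), 26.714418411254883)
side opencap 286 med [0.5825 0.1956 0.1173] min [0.5753 0.1726 0.1071] max [0.7027 0.2116 0.1423]
side rim 251 med [0.5541 0.1938 0.0902] min [0.5353 0.1697 0.0846] max [0.6896 0.3499 0.0953]
((604.755615234375, 254.28640747070312), 104.83187866210938)
side mirror 53 med [ 0.614  -0.2738  0.127 ] min [ 0.6071 -0.3197  0.111 ] max [ 0.6208 -0.2596  0.1309]
```

View pics/c_side.png

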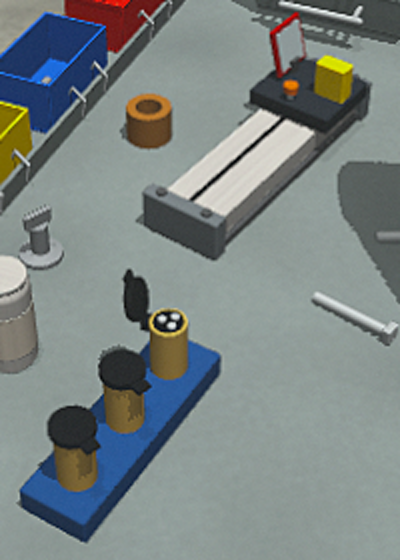

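The crop confirms that the nearest-to-bed tube has its cap leaning back on the +x side. I still need that cap's hinge direction, the rim centre and where the oil can stands.

```bash
python3 - <<'E'
from h import *
np.set_printoptions(precision=4,suppress=True)
C=[]
for n in('top','side'):
    im,W=pts(n); V=im.max(-1); X,Y,Z=W[...,0],W[...,1],W[...,2]
    m=(X>.565)&(X<.61)&(Y>.16)&(Y<.22)&(Z>.103)&(Z<.16); p=W[m]; c=p.mean(0)
    u,s,vt=np.linalg.svd(p-c); print(n,'cap',m.sum(),c,p.min(0),p.max(0),'normal',vt[2],s/np.sqrt(len(p)))
    m=(X>.525)&(X<.572)&(Y>.16)&(Y<.215)&(Z>.086)&(Z<.096)&(V>90); print('rim',cv2.minEnclosingCircle((W[m][:,:2]*1000).astype(np.float32)))
    m=(X>.6)&(X<.75)&(Y>.12)&(Y<.3)&(Z>.104)&(Z<.116); print('can',cv2.minEnclosingCircle((W[m][:,:2]*1000).astype(np.float32)))
    H,S,_=cv2.split(cv2.cvtColor(im,cv2.COLOR_BGR2HSV))
    m=(abs(H.astype(int)-11)<6)&(S>150)&(X>.55)&(X<.63)&(Y>-.3)&(Y<-.15)&(Z>.06)&(Z<.09); print('pin',m.sum(),np.median(W[m],0),np.percentile(W[m][:,2],90))
E
```

```text
top cap 149 [0.5817 0.1898 0.1237] [0.5731 0.1703 0.1034] [0.5917 0.2103 0.1464] normal [-0.9297 -0.1613  0.3311] [0.0114 0.0108 0.0021]
rim ((553.0045776367188, 187.31576538085938), 20.332319259643555)
can ((712.5975952148438, 210.12477111816406), 26.2719669342041)
pin 22 [ 0.5807 -0.2337  0.0833] 0.08589942217610258
side cap 242 [0.5812 0.1932 0.1213] [0.5725 0.1668 0.1031] [0.5907 0.2113 0.145 ] normal [-0.9454 -0.0573  0.3207] [0.0115 0.011  0.0019]
rim ((552.251220703125, 185.3926239013672), 19.480558395385742)
can ((712.8158569335938, 210.5689239501953), 29.563152313232422)
pin 45 [ 0.581  -0.2296  0.0815] 0.084468166924512
```

Emit:
{"name": "apply_moves", "arguments": {
  "deltas": [
    {"x":2,"y":3.5,"spin":-4},
    {"x":4,"y":7,"spin":-8},
    {"x":6,"y":10.5,"spin":-12},
    {"x":8,"y":14,"spin":-16},
    {"x":10,"y":17.5,"spin":-16},
    {"x":12,"y":21,"spin":-16},
    {"x":14,"y":24.5,"spin":-16},
    {"x":16,"y":28,"spin":-16},
    {"x":18,"y":31.5,"spin":-16},
    {"x":20,"y":35,"spin":-16},
    {"x":22,"y":38.5,"spin":-16},
    {"x":24,"y":42,"spin":-16},
    {"x":26,"y":45.5,"spin":-16},
    {"x":28,"y":49,"spin":-16},
    {"x":30,"y":52.5,"spin":-16},
    {"x":32,"y":56,"spin":-16},
    {"x":34,"y":59.5,"spin":-16},
    {"x":36,"y":63,"spin":-16},
    {"x":38,"y":66.5,"spin":-16},
    {"x":40,"y":69.7,"spin":-16}
  ],
  "fingers": 1,
  "grip_force": 20
}}

```text
invalid input
```

Emit:
{"name": "apply_moves", "arguments": {
  "deltas": [
    {"x":2,"y":3.5,"z":0,"spin":-4},
    {"x":4,"y":7,"z":0,"spin":-8},
    {"x":6,"y":10.5,"z":0,"spin":-12},
    {"x":8,"y":14,"z":0,"spin":-16},
    {"x":10,"y":17.5,"z":0,"spin":-16},
    {"x":12,"y":21,"z":0,"spin":-16},
    {"x":14,"y":24.5,"z":0,"spin":-16},
    {"x":16,"y":28,"z":0,"spin":-16},
    {"x":18,"y":31.5,"z":0,"spin":-16},
    {"x":20,"y":35,"z":0,"spin":-16},
    {"x":22,"y":38.5,"z":0,"spin":-16},
    {"x":24,"y":42,"z":0,"spin":-16},
    {"x":26,"y":45.5,"z":0,"spin":-16},
    {"x":28,"y":49,"z":0,"spin":-16},
    {"x":30,"y":52.5,"z":0,"spin":-16},
    {"x":32,"y":56,"z":0,"spin":-16},
    {"x":34,"y":59.5,"z":0,"spin":-16},
    {"x":36,"y":63,"z":0,"spin":-16},
    {"x":38,"y":66.5,"z":0,"spin":-16},
    {"x":40,"y":69.7,"z":0,"spin":-16}
  ],
  "fingers": 1,
  "grip_force": 20
}}

```text
clock: 2.1
eef_pos: [0.6256, 0.197, 0.2402]
tool_rot: [0.997, 0.071, -0.0, 0.0]
force: [0.3, -0.3, -0.1]
finger_gap: 0.006
gripper_force: 0.0
```

Emit:
{"name": "apply_moves", "arguments": {
  "deltas": [
    {"x":0,"y":-0.4,"z":-3,"spin":0},
    {"x":0,"y":-0.4,"z":-6,"spin":0},
    {"x":0,"y":-0.4,"z":-8.3,"spin":0},
    {"x":0,"y":-0.4,"z":-9.3,"spin":0},
    {"x":-1,"y":-0.5,"z":-9.3,"spin":0},
    {"x":-2,"y":-0.6,"z":-9.3,"spin":0},
    {"x":-2.7,"y":-0.7,"z":-9.3,"spin":0},
    {"x":-3.4,"y":-0.7,"z":-9.3,"spin":0},
    {"x":-4.1,"y":-0.8,"z":-9.3,"spin":0},
    {"x":-4.8,"y":-0.8,"z":-9.3,"spin":0},
    {"x":-5.5,"y":-0.9,"z":-9.3,"spin":0},
    {"x":-6.2,"y":-0.9,"z":-9.3,"spin":0},
    {"x":-6.8,"y":-1,"z":-9.3,"spin":0},
    {"x":-7.3,"y":-1,"z":-9.3,"spin":0}
  ]
}}

```text
clock: 3.5
eef_pos: [0.5515, 0.1851, 0.1475]
tool_rot: [0.997, 0.071, -0.0, 0.0]
force: [2.2, 0.6, 0.7]
finger_gap: 0.006
gripper_force: 0.5
```

Emit:
{"name": "apply_moves", "arguments": {
  "deltas": [
    {"x":-0.4,"y":0,"z":-0.4,"spin":0},
    {"x":-0.6,"y":0,"z":-0.9,"spin":0},
    {"x":-0.7,"y":0,"z":-1.4,"spin":0},
    {"x":-0.7,"y":0,"z":-1.9,"spin":0},
    {"x":-0.7,"y":0,"z":-2.3,"spin":0},
    {"x":-0.7,"y":0,"z":-2.5,"spin":0},
    {"x":-0.7,"y":0,"z":-2.6,"spin":0}
  ]
}}

```text
clock: 4.2
eef_pos: [0.545, 0.1852, 0.122]
tool_rot: [0.997, 0.071, -0.0, 0.0]
force: [-7.0, -2.1, 17.1]
finger_gap: 0.007
gripper_force: 8.6
```

Emit:
{"name": "apply_moves", "arguments": {
  "deltas": [
    {"x":0,"y":0,"z":-0.06,"spin":0},
    {"x":0,"y":0,"z":-0.06,"spin":0}
  ]
}}

```text
clock: 4.4
eef_pos: [0.545, 0.1852, 0.122]
tool_rot: [0.997, 0.071, -0.0, 0.0]
force: [-6.7, -1.7, 14.5]
finger_gap: 0.001
gripper_force: 7.5
```

Emit:
{"name": "apply_moves", "arguments": {
  "deltas": [
    {"x":0,"y":0,"z":2,"spin":0},
    {"x":0,"y":0,"z":6,"spin":0},
    {"x":0,"y":-2,"z":10,"spin":-2},
    {"x":0,"y":-6,"z":12,"spin":-7},
    {"x":0,"y":-10,"z":12,"spin":-13},
    {"x":0,"y":-14,"z":12,"spin":-19},
    {"x":0,"y":-18,"z":12,"spin":-20.5},
    {"x":0,"y":-22,"z":12,"spin":-20.5},
    {"x":-0.4,"y":-26,"z":12,"spin":-20.5},
    {"x":-0.8,"y":-30,"z":12,"spin":-20.5},
    {"x":-0.8,"y":-34,"z":12,"spin":-20.5},
    {"x":-0.8,"y":-38,"z":12,"spin":-20.5},
    {"x":-0.8,"y":-42,"z":12,"spin":-20.5},
    {"x":-0.8,"y":-44.5,"z":12,"spin":-20.5},
    {"x":-0.8,"y":-44.5,"z":12,"spin":-20.5}
  ],
  "fingers": 0.35
}}

```text
clock: 5.9
eef_pos: [0.5369, -0.2626, 0.2406]
tool_rot: [0.994, -0.109, 0.0, 0.0]
force: [0.2, -0.6, -0.8]
finger_gap: 0.653
gripper_force: 0.0
```

```bash
python3 - <<'E'
from h import *
np.set_printoptions(precision=4,suppress=True)
for n in('top','side'):
    im,d=cam(n); im,W=pts(n); V=im.max(-1); X,Y,Z=W[...,0],W[...,1],W[...,2]
    m=(X>.51)&(X<.62)&(Y>.15)&(Y<.225)&(Z>.084)&(Z<.17)&(V<80); p=W[m]
    print(n,m.sum(),p.mean(0),p.min(0),p.max(0))
    r=im[180:265,150:290] if n=='top' else im[230:420,220:420]
    cv2.imwrite(f'pics/d_{n}.png',cv2.resize(r,None,fx=3,fy=3,interpolation=2))
print(readout.read_state()['eef_pos'])
E
```

```text
top 236 [0.549  0.1842 0.1007] [0.5245 0.1658 0.0928] [0.5703 0.2027 0.1074]
side 392 [0.5492 0.1884 0.0991] [0.5202 0.1654 0.0841] [0.5764 0.2068 0.1041]
[ 0.5371 -0.2597  0.2407]
```

View pics/d_side.png

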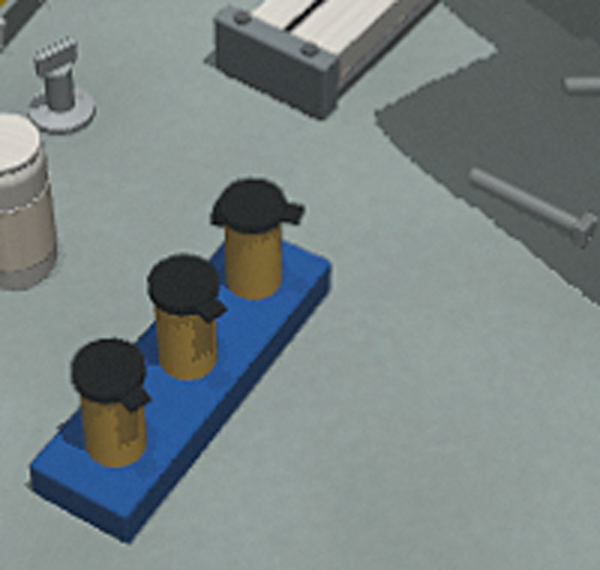

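The cap now lies flat on its tube, with its top at about 0.100, level with the other two. Next I'll grasp the handle.

Emit:
{"name": "apply_moves", "arguments": {
  "deltas": [
    {"x":0,"y":0,"z":-4,"spin":0},
    {"x":0,"y":0,"z":-8,"spin":0},
    {"x":0,"y":0,"z":-11,"spin":0},
    {"x":0,"y":0,"z":-13,"spin":0},
    {"x":0,"y":0,"z":-14,"spin":0},
    {"x":0,"y":0,"z":-14.8,"spin":0},
    {"x":0,"y":0,"z":-14.8,"spin":0}
  ]
}}

```text
clock: 6.7
eef_pos: [0.5373, -0.2592, 0.0929]
tool_rot: [0.994, -0.107, -0.0, -0.0]
force: [-1.0, -0.1, 0.4]
finger_gap: 0.646
gripper_force: 0.0
```

Emit:
{"name": "apply_moves", "arguments": {
  "deltas": [
    {"x":0,"y":0,"z":0,"spin":0},
    {"x":0,"y":0,"z":0,"spin":0},
    {"x":0,"y":0,"z":0,"spin":0},
    {"x":0,"y":0,"z":0,"spin":0},
    {"x":0,"y":0,"z":0,"spin":0},
    {"x":0,"y":0,"z":0,"spin":0}
  ],
  "fingers": 1,
  "grip_force": 25
}}

```text
clock: 7.3
eef_pos: [0.5373, -0.2598, 0.0932]
tool_rot: [0.994, -0.108, 0.0, -0.0]
force: [0.2, -0.0, 2.1]
finger_gap: 0.258
gripper_force: 25.0
```

Emit:
{"name": "apply_moves", "arguments": {
  "deltas": [
    {"x":0.04,"y":0.2,"z":0,"spin":0},
    {"x":0.13,"y":0.59,"z":0,"spin":0},
    {"x":0.22,"y":0.98,"z":0,"spin":0},
    {"x":0.3,"y":1.37,"z":0,"spin":0},
    {"x":0.39,"y":1.76,"z":0,"spin":0},
    {"x":0.47,"y":2.15,"z":0,"spin":0},
    {"x":0.56,"y":2.54,"z":0,"spin":0},
    {"x":0.64,"y":2.93,"z":0,"spin":0},
    {"x":0.73,"y":3.32,"z":0,"spin":0},
    {"x":0.82,"y":3.71,"z":0,"spin":0}
  ]
}}

```text
clock: 8.3
eef_pos: [0.5453, -0.2236, 0.0932]
tool_rot: [0.994, -0.108, 0.0, 0.001]
force: [-4.3, -8.3, 1.4]
finger_gap: 0.257
gripper_force: 25.0
```

```bash
python3 - <<'E'
from h import *
np.set_printoptions(precision=4,suppress=True)
a=np.array([.2147,.9767]); b=np.array([.9767,-.2147])
h=np.array([.5373,-.2598])
cam('top');
for n in ('side','top'):
    im,W=pts(n); P=W[...,:2]-h; y=P@a; x=P@b; Z=W[...,2]; V=im.max(-1)
    q=lambda m,s:print(n,s,m.sum(),'y',np.percentile(y[m],[1,5,50,95,99]),'x',np.percentile(x[m],[2,98]))
    q((abs(Z-.052)<.003)&(y>.15)&(y<.35)&(abs(x-.04)<.06),'farblock')
    q((abs(Z-.040)<.003)&(y>-.05)&(y<.27)&(abs(x-.04)<.035)&(V>140),'rail')
    q((abs(Z-.064)<.003)&(y>-.12)&(y<.15)&(abs(x-.04)<.06)&(V<110),'plate')
E
```

```text
side farblock 244 y [0.2466 0.2481 0.2608 0.2674 0.2685] x [-0.0166  0.0797]
side rail 977 y [0.0733 0.0839 0.1576 0.2282 0.2346] x [0.0059 0.0704]
side plate 570 y [-0.0455 -0.0396  0.0198  0.0484  0.0507] x [-0.0191  0.082 ]
top farblock 226 y [0.2441 0.249  0.2585 0.2676 0.2683] x [-0.0167  0.0789]
top rail 1006 y [0.0993 0.1218 0.181  0.243  0.2472] x [0.0067 0.0707]
top plate 132 y [0.0665 0.0692 0.08   0.0862 0.0869] x [0.0024 0.0854]
```

The carriage started at about 0.004 and is now at about 0.040. I can run it quickly to about 0.073 before searching slowly for the notch.

Emit:
{"name": "apply_moves", "arguments": {
  "deltas": [
    {"x":0.04,"y":0.2,"z":0,"spin":0},
    {"x":0.13,"y":0.59,"z":0,"spin":0},
    {"x":0.22,"y":0.98,"z":0,"spin":0},
    {"x":0.3,"y":1.37,"z":0,"spin":0},
    {"x":0.39,"y":1.76,"z":0,"spin":0},
    {"x":0.47,"y":2.15,"z":0,"spin":0},
    {"x":0.56,"y":2.54,"z":0,"spin":0},
    {"x":0.64,"y":2.93,"z":0,"spin":0},
    {"x":0.69,"y":3.12,"z":0,"spin":0},
    {"x":0.71,"y":3.22,"z":0,"spin":0}
  ]
}}

```text
clock: 9.35
eef_pos: [0.5525, -0.1911, 0.0932]
tool_rot: [0.994, -0.107, 0.0, 0.001]
force: [-2.7, -5.2, 1.5]
finger_gap: 0.257
gripper_force: 25.0
```

Emit:
{"name": "apply_moves", "arguments": {
  "deltas": [
    {"x":0.02,"y":0.1,"z":0,"spin":0}
  ]
}}

```text
clock: 9.45
eef_pos: [0.5527, -0.1902, 0.0933]
tool_rot: [0.994, -0.107, 0.0, 0.001]
force: [-2.8, -6.0, 1.3]
finger_gap: 0.256
gripper_force: 25.0
```

Emit:
{"name": "apply_moves", "arguments": {
  "deltas": [
    {"x":0.02,"y":0.1,"z":0,"spin":0}
  ]
}}

```text
clock: 9.55
eef_pos: [0.5529, -0.1892, 0.0932]
tool_rot: [0.994, -0.108, 0.0, 0.001]
force: [-2.1, -7.0, 1.5]
finger_gap: 0.259
gripper_force: 25.0
```

Emit:
{"name": "apply_moves", "arguments": {
  "deltas": [
    {"x":0.02,"y":0.1,"z":0,"spin":0},
    {"x":0.04,"y":0.2,"z":0,"spin":0}
  ]
}}

```text
clock: 9.75
eef_pos: [0.5533, -0.1872, 0.0932]
tool_rot: [0.994, -0.108, 0.0, 0.001]
force: [-1.4, -6.8, 1.3]
finger_gap: 0.255
gripper_force: 25.0
```

Emit:
{"name": "apply_moves", "arguments": {
  "deltas": [
    {"x":0.02,"y":0.1,"z":0,"spin":0}
  ]
}}

```text
clock: 9.85
eef_pos: [0.5535, -0.1862, 0.0932]
tool_rot: [0.994, -0.108, 0.0, 0.001]
force: [0.1, -7.1, 1.2]
finger_gap: 0.256
gripper_force: 25.0
```

Emit:
{"name": "apply_moves", "arguments": {
  "deltas": [
    {"x":0.02,"y":0.1,"z":0,"spin":0},
    {"x":0.04,"y":0.2,"z":0,"spin":0}
  ]
}}

```text
clock: 10.05
eef_pos: [0.554, -0.1842, 0.0932]
tool_rot: [0.994, -0.108, 0.0, 0.001]
force: [-0.4, -6.7, 2.1]
finger_gap: 0.253
gripper_force: 25.0
```

Emit:
{"name": "apply_moves", "arguments": {
  "deltas": [
    {"x":0.02,"y":0.1,"z":0,"spin":0}
  ]
}}

```text
clock: 10.15
eef_pos: [0.5542, -0.1832, 0.0932]
tool_rot: [0.994, -0.108, 0.0, 0.001]
force: [-0.4, -7.0, 1.6]
finger_gap: 0.258
gripper_force: 25.0
```

Emit:
{"name": "apply_moves", "arguments": {
  "deltas": [
    {"x":0.02,"y":0.1,"z":0,"spin":0},
    {"x":0.04,"y":0.2,"z":0,"spin":0},
    {"x":0.06,"y":0.3,"z":0,"spin":0}
  ]
}}

```text
clock: 10.45
eef_pos: [0.5549, -0.1799, 0.0932]
tool_rot: [0.994, -0.108, 0.0, 0.0]
force: [0.1, -5.1, 1.6]
finger_gap: 0.26
gripper_force: 25.0
```

```bash
python3 - <<'E'
from h import *
np.set_printoptions(precision=4,suppress=True)
for n in('top','side'):
    im,d=cam(n); im,W=pts(n); H,S,V=cv2.split(cv2.cvtColor(im,cv2.COLOR_BGR2HSV)); X,Y,Z=W[...,0],W[...,1],W[...,2]
    m=(abs(H.astype(int)-11)<6)&(S>150)&(X>.56)&(X<.65)&(Y>-.25)&(Y<-.05)&(Z>.06)&(Z<.095); print(n,m.sum(),np.median(W[m],0) if m.sum() else '')
im=np.load('/tmp/side.npz')['im'][130:280,280:440]; cv2.imwrite('pics/e.png',cv2.resize(im,None,fx=3,fy=3,interpolation=2))
E
```

```text
top 0 
side 49 [ 0.5989 -0.1506  0.0804]
```

View pics/e.png

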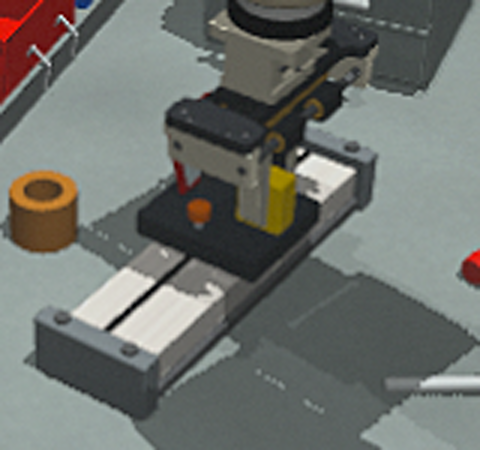

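The side view shows the orange pin head at crop (200,210) still up, with the fingers gripping the yellow handle at (275,200). I'll carry on with the search.

Emit:
{"name": "apply_moves", "arguments": {
  "deltas": [
    {"x":0.02,"y":0.1,"z":0,"spin":0},
    {"x":0.04,"y":0.2,"z":0,"spin":0},
    {"x":0.06,"y":0.3,"z":0,"spin":0}
  ]
}}

```text
clock: 10.85
eef_pos: [0.5557, -0.1764, 0.0932]
tool_rot: [0.994, -0.107, 0.001, 0.0]
force: [3.9, -1.2, 2.1]
finger_gap: 0.255
gripper_force: 25.0
```

```bash
cat > pin.py <<'E'
from h import *
np.set_printoptions(precision=4,suppress=True)
n='side'; im,d=cam(n); im,W=pts(n); H,S,V=cv2.split(cv2.cvtColor(im,cv2.COLOR_BGR2HSV)); X,Y,Z=W[...,0],W[...,1],W[...,2]
m=(abs(H.astype(int)-11)<6)&(S>150)&(X>.56)&(X<.66)&(Y>-.25)&(Y<-.02)&(Z>.06)&(Z<.095); print(m.sum(),W[m].mean(0),np.percentile(Z[m],[5,50,95]),np.argwhere(m).mean(0))
s=readout.read_state(); print(s['clock'],s['eef_pos'],s['force'])
E
python3 pin.py
```

```text
48 [ 0.5997 -0.1502  0.0784] [0.0635 0.0801 0.0834] [200.9375 345.2917]
10.9 [ 0.5557 -0.1762  0.0932] [4.9864 0.6986 1.0515]
```

Emit:
{"name": "apply_moves", "arguments": {
  "deltas": [
    {"x":0.02,"y":0.1,"z":0,"spin":0}
  ]
}}

```text
clock: 11.0
eef_pos: [0.5559, -0.1754, 0.0932]
tool_rot: [0.994, -0.107, 0.0, 0.0]
force: [4.6, -2.5, 2.2]
finger_gap: 0.258
gripper_force: 25.0
```

Emit:
{"name": "apply_moves", "arguments": {
  "deltas": [
    {"x":0.02,"y":0.1,"z":0,"spin":0}
  ]
}}

```text
clock: 11.1
eef_pos: [0.5561, -0.1747, 0.0932]
tool_rot: [0.994, -0.107, 0.0, 0.0]
force: [4.0, -6.8, 1.7]
finger_gap: 0.255
gripper_force: 25.0
```

```bash
python3 pin.py
```

```text
52 [ 0.6008 -0.1491  0.0762] [0.0641 0.078  0.0813] [201.8462 344.6346]
11.15 [ 0.5561 -0.1747  0.0932] [ 3.9601 -3.5172  1.1428]
```

Emit:
{"name": "apply_moves", "arguments": {
  "deltas": [
    {"x":0.04,"y":0.1,"z":0,"spin":0}
  ]
}}

```text
clock: 11.25
eef_pos: [0.5562, -0.1743, 0.0932]
tool_rot: [0.994, -0.107, 0.0, 0.001]
force: [0.2, -11.4, 2.4]
finger_gap: 0.253
gripper_force: 25.0
```

```bash
python3 pin.py
```

```text
50 [ 0.6001 -0.1473  0.0771] [0.0653 0.0783 0.0821] [202.02 344.64]
11.3 [ 0.5562 -0.1742  0.0932] [ 1.4288 -7.3801  3.1724]
```

```bash
python3 - <<'E'
from h import *
e=cv2.resize(cv2.imread('pics/e.png'),(160,150),interpolation=cv2.INTER_AREA)
now=viewer.read_camera('side')[0][130:280,280:440]
now=cv2.resize(cv2.resize(now,None,fx=3,fy=3,interpolation=2),(160,150),interpolation=cv2.INTER_AREA)
s0=cv2.imread('pics/side0.png')[130:280,280:440]
def cen(im,r):
    H,S,V=cv2.split(cv2.cvtColor(im,cv2.COLOR_BGR2HSV)); m=(abs(H.astype(int)-11)<6)&(S>150); B=np.zeros_like(m);B[r[1]:r[3],r[0]:r[2]]=1; m&=B
    q=np.argwhere(m); return len(q),q.mean(0)[::-1]+[280,130]
a=cen(e,(50,58,90,82)); b=cen(now,(50,58,90,90)); c0=cen(s0,(75,35,100,65)); print(c0,a,b,b[1]-a[1])
c=viewer.calibration('side'); pr=lambda p:cv2.projectPoints(np.array([p],float),np.array(c['rvec'],float),np.array(c['tvec'],float),np.array(c['intrinsics'],float),np.array(c['dist_coeffs'],float))[0].ravel()
h=np.array([.5989,-.1506,.080]); s=np.array([.0013,.0057,0])
print('nodrop',pr(h+s)-pr(h),'drop',pr(h+s-[0,0,.0035])-pr(h))
t=np.array([.0176,.0799,0]); print('start->e nodrop',pr(h)-pr(h-t), 'meas',a[1]-c0[1])
E
```

```text
(45, array([365.04444444, 183.22222222])) (50, array([345.9, 199.7])) (50, array([344.64, 202.  ])) [-1.26  2.3 ]
nodrop [-1.43634466  1.21398397] drop [-1.48965301  2.4566123 ]
start->e nodrop [-19.04514231  16.35911341] meas [-19.14444444  16.47777778]
```

The pin's pixel shift (2.3 rows) matches a drop (2.46) rather than no drop (1.21), and the force rises against the notch wall. The pin is in, so I'll release and lift.

Emit:
{"name": "apply_moves", "arguments": {
  "deltas": [
    {"x":0,"y":0,"z":0,"spin":0},
    {"x":0,"y":0,"z":0,"spin":0},
    {"x":0,"y":0,"z":0,"spin":0},
    {"x":0,"y":0,"z":0,"spin":0},
    {"x":0,"y":0,"z":0,"spin":0}
  ],
  "fingers": 0.4
}}

```text
clock: 11.85
eef_pos: [0.556, -0.1733, 0.0929]
tool_rot: [0.994, -0.107, -0.0, -0.0]
force: [0.4, 0.1, -0.0]
finger_gap: 0.589
gripper_force: 0.0
```

Emit:
{"name": "apply_moves", "arguments": {
  "deltas": [
    {"x":0,"y":0,"z":1,"spin":0},
    {"x":0,"y":0,"z":3,"spin":0},
    {"x":0,"y":0,"z":6,"spin":0},
    {"x":0,"y":0,"z":10,"spin":0},
    {"x":0,"y":0,"z":14,"spin":0},
    {"x":-3,"y":-3,"z":15,"spin":0},
    {"x":-6,"y":-7,"z":15,"spin":0},
    {"x":-9,"y":-11,"z":15,"spin":0},
    {"x":-12,"y":-15,"z":15,"spin":0},
    {"x":-15,"y":-19,"z":15,"spin":0},
    {"x":-17,"y":-22,"z":15,"spin":0},
    {"x":-17,"y":-22,"z":15,"spin":0}
  ]
}}

```text
clock: 13.05
eef_pos: [0.3838, -0.3964, 0.2438]
tool_rot: [0.994, -0.109, 0.0, 0.001]
force: [-0.0, 0.1, -0.7]
finger_gap: 0.6
gripper_force: 0.0
```

```bash
python3 - <<'E'
from h import *
np.set_printoptions(precision=4,suppress=True)
for n in('top','side'):
    im,d=cam(n); im,W=pts(n); H,S,V=cv2.split(cv2.cvtColor(im,cv2.COLOR_BGR2HSV)); X,Y,Z=W[...,0],W[...,1],W[...,2]
    m=(abs(H.astype(int)-11)<6)&(S>150)&(X>.57)&(X<.66)&(Y>-.25)&(Y<-.08)&(Z>.06)&(Z<.095); print(n,'pin',m.sum(),np.median(W[m],0), np.argwhere(m).mean(0))
    m=(abs(H.astype(int)-30)<6)&(S>150)&(Y>-.3)&(Y<-.1)&(Z>.1)&(Z<.116); print('handle',np.median(W[m],0),'moved',(np.median(W[m],0)[:2]-[.5373,-.2598])@[.2147,.9767])
    cv2.imwrite(f'pics/f_{n}.png',im)
E
```

```text
top pin 18 [ 0.5986 -0.1474  0.0795] [217.1111 381.8333]
handle [ 0.5551 -0.1742  0.1094] moved 0.08738437775273863
side pin 45 [ 0.5995 -0.1449  0.0773] [201.9333 344.6889]
handle [ 0.555  -0.1701  0.108 ] moved 0.09143170257405592
```

View pics/f_side.png

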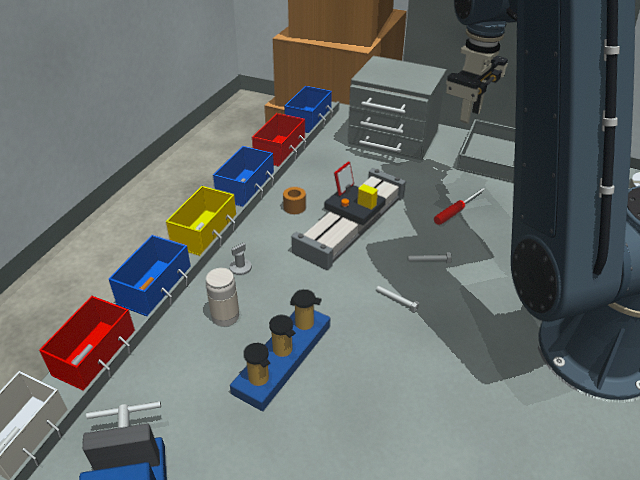

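View pics/f_top.png

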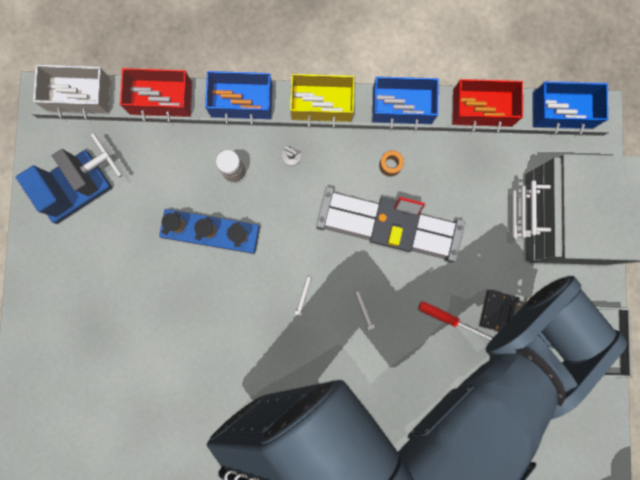

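All three caps are shut. The carriage is mid-bed at about (395,225) in the top view, and the pin head sits about 4 mm lower than at the start in both cameras. The bystanders haven't moved, so I'm handing in.

```bash
python3 -c "
from rig import ticket; print(ticket.close_job())"
```

```text
the job is handed in; nothing more can be done
None
```

I pressed the open cap shut, then slid the carriage about 88 mm until its index pin dropped into the notch and left it there, well short of the far end block; nothing else looked disturbed, and the job is handed in with no verdict shown.

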